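# Tip the standoffs out of the screw case

## Task

Empty the grey tip-out screw case on its pedestal: by the pin on the lid, swing the lid fully back over its click until it stays open by itself, and only then push the case over by the pin on its side so that it tips right forward and both metal standoffs drop into the tray in front. Leave the case tipped, the lid still fully back and the standoffs lying in the tray.

Things in the scene. Friction and masses are not known exactly. Their poses are not given: they have to be found in the camera images.
- stand: Fixed pedestal with the grey case on top and a grey tray in front. Origin on the table below the case's tipping hinge; x forwards from case to tray, y left, z up. In mm here: tipping hinge along y at x 0, z 100; case upright x -92..0, y -42..42, z 100..155; lid hinge along y at x -92, z 155. Tray x 22..212, y -80..80, 35 high. Beyond y 52 either side only the two pins rise above z 35.
- lid_pin (a point): Gripping point, on the axis of the round steel pin (8 mm thick) that sticks out 74 mm to the left (stand's +y) from the lid's front edge; the point is 56 mm out from the lid. Shut: 90 mm forward of the lid hinge and 5 mm above it. Its axis stays along the stand's y, so the pin turns between the fingers as the lid swings. Free below it.
- lid (a joint): Lid angle against the case, rad: 0 shut, 2.4 fully back at its stop, leaning rearwards. An over-centre spring snaps it shut when let go below 1.85; above that it clicks back to the stop and stays, also while the case tips. Opening takes 2 to 3 N at the pin.
- case_pin (a point): Pushing point, on the axis of a like pin (8 mm thick) that sticks out 76 mm to the right (stand's -y) from the case's side wall; the point is 58 mm out from the wall. Upright it lies 45 mm behind and 45 mm above the tipping hinge, and circles that hinge as the case tips. Free below and behind it.
- case (a joint): Tip angle of the case, rad: 0 upright at rest, 2.5 fully tipped forwards on its stop, its open side forwards and down over the tray. About 7 N forwards on the case pin starts it; beyond about 1.1 it falls on slowly by its own weight and stays down.
- spacer_a_center (a point): Centre of one aluminium standoff, a plain barrel 20 mm in diameter and 25 mm long, 20 g; at first standing inside the shut case.
- spacer_b_center (a point): Centre of the other standoff, the same in every way.

How it is judged:
By the outcome, as a careful person would: the job done as asked, in the order asked, and still so for the second after the job is handed in, with the robot touching nothing.
It also fails if it takes over 51 s, if anything falls off the work surface, if the arm or the gripper's body presses on something with over 40 N, if the wrist force passes 120 N, or if a joint passes its speed limit or range.

## Robot

A 6-joint arm with a two-finger parallel gripper is mounted at the origin on the work surface. World frame = base frame: x ahead of the robot, y to its left, z up, the work surface at z = 0. Lengths are in m, angles in rad, forces in N, time in s.
With the tool pointing down it reaches from about 0.375 to 0.975 m from the base axis. Payload 3.8 kg.
Tool frame: the origin (TCP) lies on the centre line of the jaws, within the pads' length; the fingertips stand 14 mm ahead of it and the grasp point (between the pads) lies 5 mm behind it; z points along the fingers, x is the direction in which the jaws open and shut, and the axes are right-handed (so a half turn about z gives the same grasp; the last joint's range is limited). The gripper opens to 85 mm and grips with 20 to 120 N. Pads are 22 mm wide; open, the fingers measure 114 mm over their backs; the gripper's body (76 mm by 85 mm) begins 54 mm behind the grasp point. The pads swing forward as they close: fully open they stand 13 mm farther back than shut.
Start: joints at [1.141, 0.264, 1.604, -0, 1.274, -0.037], TCP at [0.258, 0.624, 0.245] pointing down, gripper open.
Joint ranges: [-2.63, 2.63], [-0.94, 2.18], [0.31, 2.57], [-1.31, 4.45], [0, 2.66], [-2.55, 2.55]. Speed limits (rad/s): [2.57, 2.57, 3.14, 3.14, 3.14, 3.14].

## Interface

Orientations are given as a rotation vector (axis times angle).
In Python, from workcell import bot gives the robot as it stands. The module is installed in compiled form; this text tells all that it offers.
- The arm moves only by the tool arm_command, never from a script. Its argument "steps" is one flat list of numbers, 7 for each row, row after row: the shift along the tool's x, y, z in units of 30 mm (1.0 is 30 mm), then the turn, a rotation vector about the tool's x, y, z in units of 6 degrees (1.0 is 6 degrees), then the opening, from 0 (shut) to 1 (fully open). In form: [tx, ty, tz, ax, ay, az, fingers, tx, ty, tz, ax, ay, az, fingers, ...]. A call has 1 to 10 rows; each row shifts and turns the commanded pose from where the row before left it, along the tool's axes as they then stand; what a row does not reach is not made up. A row lasts 1/8 s, in which the tool goes at most 62.5 mm and 10.7 degrees, less where a joint would pass 70% of its speed; a pose out of reach is approached as far as the arm can. A call is refused whole if a number of a shift passes 1 or a number of a turn 1, either way. A call with a gripper value outside its range is refused whole. The fingers move at their own pace and stop on an object; "squeeze" is the grip in N (left out, the last holds). Time passes only in rows, so rows that do not move let the fingers close. It gives the time, the measured TCP pose, the force and the opening at its end, in the units of the state.
- bot.read_state(): the state, without advancing time (a new reading comes with each control period).
- bot.read_camera(name): name is "side" or "top"; returns a dict with "img" (400x640x3 uint8, red, green, blue), "camera_matrix" (3x3 intrinsics, pixels), "pose" (4x4, takes a point from camera to world coordinates). Camera axes: x right, y down, z forward; pixel columns grow to the right and rows downward; lengths in m; the calibration is good to about 2 mm. A picture is of the moment at which its call begins. There is no depth.
- bot.finish_job(): hands the job in, once; it reports no verdict.
The state is a dict: "time": time; "q": joint angles; "joint_vel": joint speeds; "joint_torque": joint torques, N m; "tool_pos": TCP position; "tcp_rot": TCP orientation; "wrist_force": force on the tool from outside, world axes, zero at the start; "torque": the same for the moment, N m; "width": opening from 0.0 (shut) to 1.0 (fully open).
Only numpy, scipy, OpenCV 4.12 (cv2) and the standard library are available. Lean on these libraries where they do the work, as an engineer would, in place of code of your own. Each camera call takes 0.05 s, during which the arm holds its last target.

## Working session

There is one attempt and no reset: what is moved stays moved. The work goes in short steps, Python scripts to look and compute and a tool call to move; the robot and the scene stay as the last step left them, time stands still between calls to the robot, and variables do not carry over. Pictures are saved under pics/ and viewed, and the job is handed in when it is done.

Besides the shell and the picture viewer there is one more tool, called after "Call:" as a command line: name --argument value ..., lists and objects as JSON in quotes. arm_command: Moves the arm, as the interface text tells. Its arguments: {"type":"object","properties":{"steps":{"type":"array","items":{"type":"number"}},"squeeze":{"type":"number"}},"required":["steps"]}

```bash
mkdir -p pics; python3 - <<'E'
from workcell import bot
import cv2,numpy as np
s=bot.read_state();print(s)
for n in("side","top"):
    c=bot.read_camera(n);cv2.imwrite(f"pics/{n}0.png",c["img"][:,:,::-1]);print(n,c["camera_matrix"],c["pose"])
    np.savez(f"{n}0.npz",K=c["camera_matrix"],P=c["pose"],img=c["img"])
E
```

```text
{'time': 0.0, 'q': array([ 1.14111465e+00,  2.64748602e-01,  1.60537950e+00, -2.45268157e-05,
        1.27367238e+00, -3.68996478e-02]), 'joint_vel': array([ 0.00101307,  0.00037464,  0.00036426, -0.00157591, -0.00026208,
        0.00042991]), 'joint_torque': array([ 1.76221645e-03, -5.15128398e+01, -3.67307174e+01,  1.29033390e-05,
        1.30183817e-02, -7.39402566e-06]), 'tool_pos': array([0.25808269, 0.6229628 , 0.24396207]), 'tcp_rot': array([ 2.61122435,  1.7446213 , -0.00293234]), 'wrist_force': array([-0.11798128,  0.04796056,  0.25414017]), 'torque': array([-0.03329183,  0.03281673,  0.01829208]), 'width': 1.0011634576311077}
side [[472.58274231   0.         327.18127688]
 [  0.         472.58274231 201.00488376]
 [  0.           0.           1.        ]] [[-0.95301618 -0.16134473  0.25637481  0.38912029]
 [-0.30287065  0.52271065 -0.79689582  0.63681662]
 [-0.00543491 -0.83710301 -0.54701829  0.55249765]
 [ 0.          0.          0.          1.        ]]
top [[389.66517504   0.         330.77343736]
 [  0.         389.66517504 201.30773165]
 [  0.           0.           1.        ]] [[ 2.10431735e-02 -9.86007834e-01  1.65365460e-01  4.96628149e-01]
 [-9.99262667e-01 -1.54297282e-02  3.51574315e-02  2.53704989e-04]
 [-3.21139588e-02 -1.65983354e-01 -9.85605509e-01  7.51399857e-01]
 [ 0.00000000e+00  0.00000000e+00  0.00000000e+00  1.00000000e+00]]
```

View pics/side0.png

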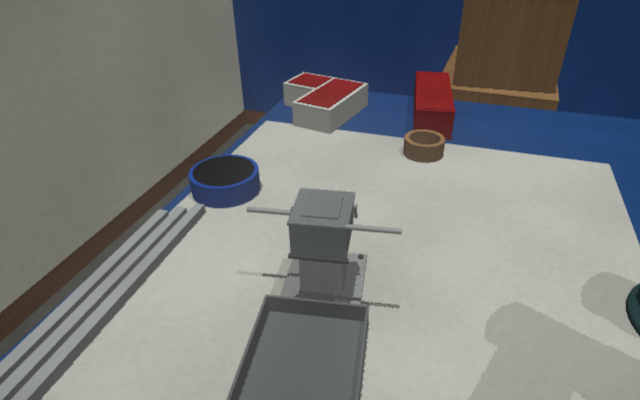

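View pics/top0.png

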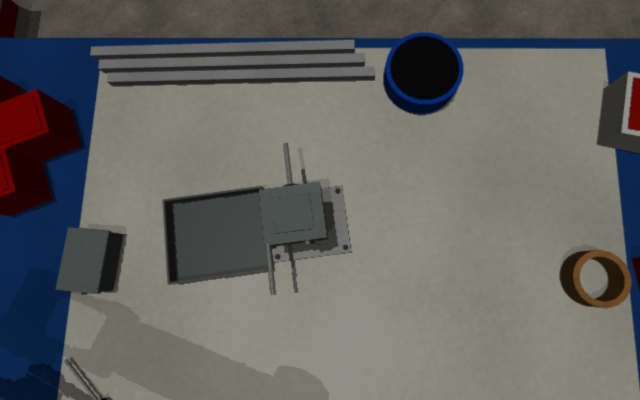

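```bash
python3 - <<'E'
import cv2,numpy as np
t=np.load("top0.npz")["img"][130:310,150:370,::-1];cv2.imwrite("pics/tz.png",cv2.resize(t,None,fx=3.5,fy=3.3,interpolation=cv2.INTER_CUBIC))
t=np.load("side0.npz")["img"][180:400,225:425,::-1];cv2.imwrite("pics/sz.png",cv2.resize(t,None,fx=2.7,fy=2.7,interpolation=cv2.INTER_CUBIC))
E
```

```text
(no output)
```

View pics/tz.png

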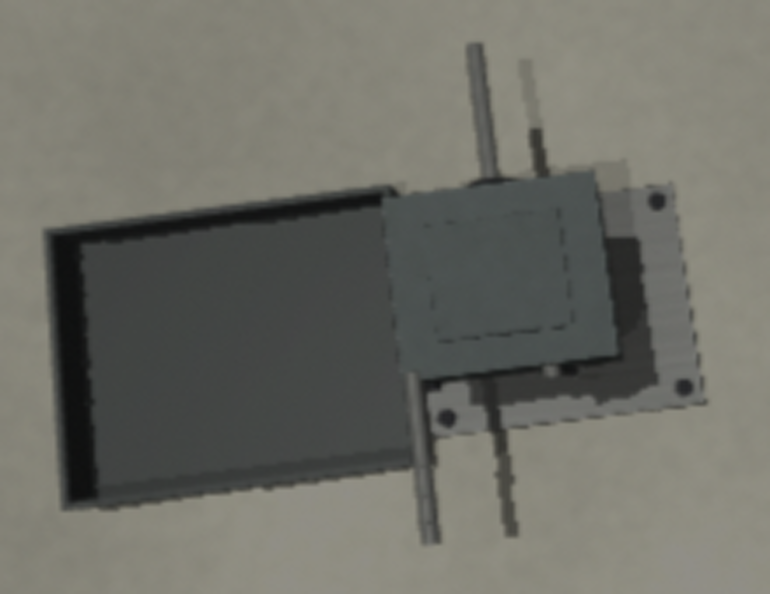

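View pics/sz.png

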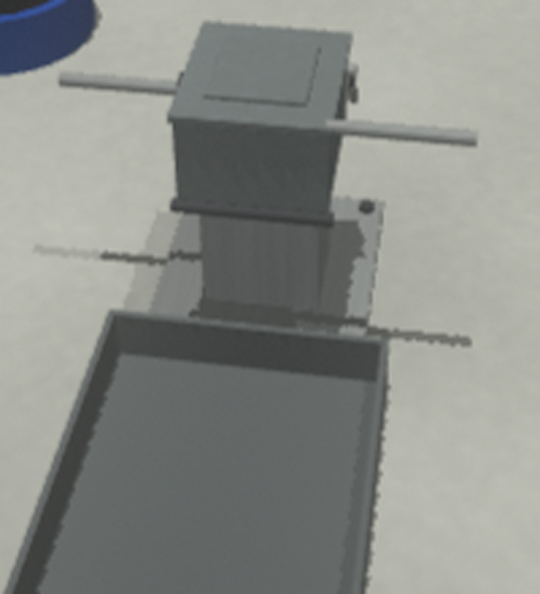

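```bash
cat > h.py <<'E'
import numpy as np,cv2
from scipy.spatial.transform import Rotation as R
def cam(n):
    d=np.load(f"{n}0.npz");return d["K"],d["P"]
CAM={n:cam(n) for n in("top","side")}
def proj(n,p):
    K,P=CAM[n];p=np.atleast_2d(p);c=(p-P[:3,3])@P[:3,:3];u=c@K.T;return u[:,:2]/u[:,2:]
E
cat > fit.py <<'E'
from h import *
from scipy.optimize import least_squares
T=[((212,-80,35),(46,231)),((212,80,35),(64,509)),((22,-80,35),(393,187)),((-2,116,160),(431,543)),((-45,-118,145),(474,43))]
S=[((-45,-118,145),(60,79)),((-2,116,160),(477,138)),((22,80,35),(386,340)),((22,-80,35),(112,313))]
tp=np.array([a for a,_ in T])/1e3;tu=np.array([b for _,b in T])/[3.5,3.3]+[150,130]
sp=np.array([a for a,_ in S])/1e3;su=np.array([b for _,b in S])/2.7+[225,180]
def w(v,p): return p@R.from_euler('z',v[2]).as_matrix().T+[v[0],v[1],v[3]]
f=lambda v:np.r_[(proj("top",w(v,tp))-tu).ravel(),(proj("side",w(v,sp))-su).ravel()]
r=least_squares(f,[.5,.1,1.5,0]);print(r.x,r.fun.reshape(-1,2).round(1))
g=lambda v:f(np.r_[v,0]);r=least_squares(g,[.5,.1,1.5]);print(r.x,r.fun.reshape(-1,2).round(1))
E
python3 fit.py
```

```text
[ 0.56856219  0.12395993  1.72417613 -0.0037513 ] [[-0.3 -0.1]
 [-0.3  0.8]
 [-0.7 -0.4]
 [ 0.4 -0.4]
 [ 0.4  1.4]
 [ 0.5  0.4]
 [-1.6  0.7]
 [ 1.  -0.2]
 [-0.8 -1.4]]
[0.56803528 0.12457488 1.72295873] [[-1.5 -0.3]
 [-1.6  1. ]
 [-1.4 -0.5]
 [-0.6  0.2]
 [-0.2  1.1]
 [ 0.5 -1.3]
 [-1.1 -1.1]
 [ 1.3 -1.6]
 [-0.8 -2.9]]
```

```bash
cat >> h.py <<'E'
V=np.array([0.5683,0.1243,1.7236]);ZO=-0.002
RS=R.from_euler('z',V[2])
def S2W(p): return RS.apply(np.array(p)/1e3)+[V[0],V[1],ZO]
def W2S(p): return RS.inv().apply(np.array(p)-[V[0],V[1],ZO])*1e3
# tool down, tool x along stand +x
RD=RS*R.from_euler('x',np.pi)
def plan(way,n,p0=None,R0=None,RT=RD,f=1):
    "way: list of world points; n rows per leg; rotation spread over first leg"
    from workcell import bot
    s=bot.read_state();p=np.array(s["tool_pos"]) if p0 is None else p0;r=R.from_rotvec(s["tcp_rot"]) if R0 is None else R0
    rows=[]
    for w,k in zip(way,n):
        dp=(np.array(w)-p)/k;dr=(r.inv()*RT).as_rotvec()/k
        for i in range(k):
            rows.append(np.r_[r.inv().apply(dp)/.03,dr/np.radians(6),f]);r=r*R.from_rotvec(dr);p=p+dp
    rows=np.array(rows).round(2)
    for i in range(0,len(rows),10): print(", ".join("%g"%v for v in rows[i:i+10].ravel()))
def st():
    from workcell import bot
    s=bot.read_state();r=R.from_rotvec(s["tcp_rot"])
    print("t%.2f"%s["time"],"W",s["tool_pos"].round(4),"S",W2S(s["tool_pos"]).round(1),"F",RS.inv().apply(s["wrist_force"]).round(1),"w%.3f"%s["width"],"roterr",np.degrees((r.inv()*RD).as_rotvec()).round(1),"q",s["q"].round(3))
E
python3 -c "
from h import *
st();print(S2W([-2,100,260]))
plan([S2W([-2,100,260])],[20],f=0.6)"
```

```text
t0.10 W [0.2581 0.623  0.2441] S [540.1 230.7 246.1] F [-0.4  0.9  0.2] w1.003 roterr [ -0.    0.1 -31.3] q [ 1.141  0.265  1.605 -0.     1.274 -0.037]
[0.4697696  0.10710233 0.258     ]
-0.66, 0.66, -0.02, -0, 0, -0.26, 0.6, -0.68, 0.64, -0.02, -0, 0, -0.26, 0.6, -0.69, 0.62, -0.02, -0, 0, -0.26, 0.6, -0.71, 0.6, -0.02, -0, 0, -0.26, 0.6, -0.73, 0.58, -0.02, -0, 0, -0.26, 0.6, -0.74, 0.56, -0.02, -0, 0, -0.26, 0.6, -0.76, 0.54, -0.02, -0, 0, -0.26, 0.6, -0.77, 0.52, -0.02, -0, 0, -0.26, 0.6, -0.79, 0.5, -0.02, -0, 0, -0.26, 0.6, -0.8, 0.48, -0.02, -0, 0, -0.26, 0.6
-0.81, 0.45, -0.02, -0, 0, -0.26, 0.6, -0.82, 0.43, -0.02, -0, 0, -0.26, 0.6, -0.83, 0.41, -0.02, -0, 0, -0.26, 0.6, -0.85, 0.39, -0.02, -0, 0, -0.26, 0.6, -0.86, 0.36, -0.02, -0, 0, -0.26, 0.6, -0.87, 0.34, -0.02, -0, 0, -0.26, 0.6, -0.87, 0.31, -0.02, -0, 0, -0.26, 0.6, -0.88, 0.29, -0.02, -0, 0, -0.26, 0.6, -0.89, 0.27, -0.02, -0, 0, -0.26, 0.6, -0.9, 0.24, -0.02, -0, 0, -0.26, 0.6
```

Call:
arm_command --steps '[-0.66,0.66,-0.02,0,0,-0.26,0.6,-0.68,0.64,-0.02,0,0,-0.26,0.6,-0.69,0.62,-0.02,0,0,-0.26,0.6,-0.71,0.6,-0.02,0,0,-0.26,0.6,-0.73,0.58,-0.02,0,0,-0.26,0.6,-0.74,0.56,-0.02,0,0,-0.26,0.6,-0.76,0.54,-0.02,0,0,-0.26,0.6,-0.77,0.52,-0.02,0,0,-0.26,0.6,-0.79,0.5,-0.02,0,0,-0.26,0.6,-0.8,0.48,-0.02,0,0,-0.26,0.6]' --squeeze 30

```text
time: 1.35
tool_pos: [0.3648, 0.3641, 0.2508]
tcp_rot: [2.35, 2.085, -0.001]
wrist_force: [0.3, -0.2, -0.4]
width: 0.598
```

Call:
arm_command --steps '[-0.81,0.45,-0.02,0,0,-0.26,0.6,-0.82,0.43,-0.02,0,0,-0.26,0.6,-0.83,0.41,-0.02,0,0,-0.26,0.6,-0.85,0.39,-0.02,0,0,-0.26,0.6,-0.86,0.36,-0.02,0,0,-0.26,0.6,-0.87,0.34,-0.02,0,0,-0.26,0.6,-0.87,0.31,-0.02,0,0,-0.26,0.6,-0.88,0.29,-0.02,0,0,-0.26,0.6,-0.89,0.27,-0.02,0,0,-0.26,0.6,-0.9,0.24,-0.02,0,0,-0.26,0.6]'

```text
time: 2.6
tool_pos: [0.4702, 0.1063, 0.2568]
tcp_rot: [-2.045, -2.384, 0.001]
wrist_force: [-0.6, 1.2, -0.2]
width: 0.604
```

```bash
cat > look.py <<'E'
import sys
from h import *
from workcell import bot
n=sys.argv[1]
out=[]
for c in ("side","top"):
    im=bot.read_camera(c)["img"][:,:,::-1]; np.save(f"last_{c}.npy",im)
    im=im[60:400,150:500] if c=="side" else im[60:400,120:470]
    out.append(im)
im=cv2.resize(np.hstack(out),None,fx=800/700,fy=800/700);cv2.imwrite(f"pics/{n}.png",im)
st()
E
python3 look.py a1; python3 -c "
from h import *
plan([S2W([-2,100,157])],[5],f=0.6)"
```

```text
t2.70 W [0.4708 0.1053 0.2569] S [ -3.9  99.3 258.9] F [ 0.7  0.1 -0.1] w0.600 roterr [-0.   0.1 -0.2] q [ 1.690e-01 -1.140e-01  1.987e+00 -1.000e-03  1.269e+00 -1.551e+00]
0.01, -0, 0.68, -0, 0, -0.01, 0.6, 0.01, -0, 0.68, -0, 0, -0.01, 0.6, 0.01, -0, 0.68, -0, 0, -0.01, 0.6, 0.01, -0, 0.68, -0, 0, -0.01, 0.6, 0.01, -0, 0.68, -0, 0, -0.01, 0.6
```

View pics/a1.png

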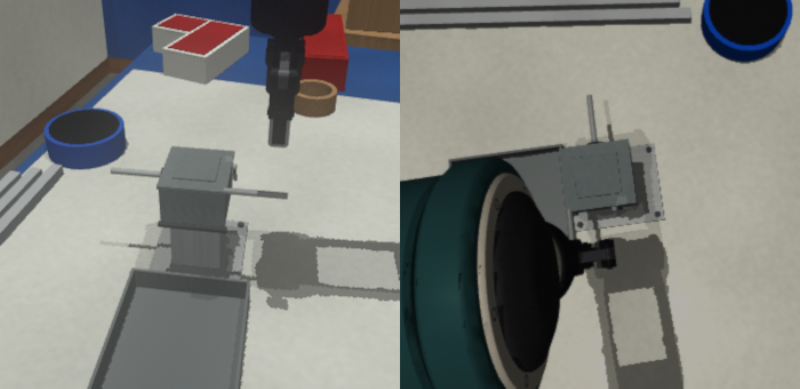

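Call:
arm_command --steps '[0.01,0,0.68,0,0,0,0.6,0.01,0,0.68,0,0,0,0.6,0.01,0,0.68,0,0,0,0.6,0.01,0,0.68,0,0,0,0.6,0.02,0,0.68,0,0,0,0.6,0,0,0,0,0,0,0.6]'

```text
time: 3.45
tool_pos: [0.4679, 0.1093, 0.1532]
tcp_rot: [-2.044, -2.381, 0.005]
wrist_force: [-0.5, -0.4, 1.6]
width: 0.601
```

```bash
python3 look.py a2
```

```text
t3.55 W [0.4699 0.1094 0.1555] S [  0.3  99.5 157.5] F [ 0.1 -0.4  0.3] w0.599 roterr [-0. -0. -0.] q [ 0.177 -0.026  2.1    0.     1.068 -1.546]
```

View pics/a2.png

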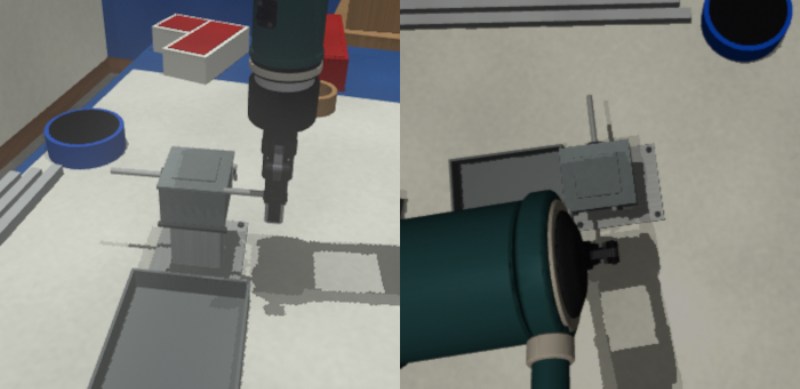

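Call:
arm_command --steps '[0,0,0,0,0,0,0,0,0,0,0,0,0,0,0,0,0,0,0,0,0,0,0,0,0,0,0,0,0,0,0,0,0,0,0]' --squeeze 30

```text
time: 4.18
tool_pos: [0.4708, 0.1084, 0.156]
tcp_rot: [2.045, 2.382, 0.001]
wrist_force: [0.9, -5.3, 5.0]
width: 0.079
```

```bash
python3 look.py a3
```

```text
t4.28 W [0.4708 0.1084 0.156 ] S [ -0.9  98.7 158. ] F [-4.3  0.5  3.4] w0.080 roterr [ 0.1  0.1 -0.1] q [ 1.760e-01 -2.600e-02  2.100e+00 -1.000e-03  1.067e+00 -1.546e+00]
```

View pics/a3.png

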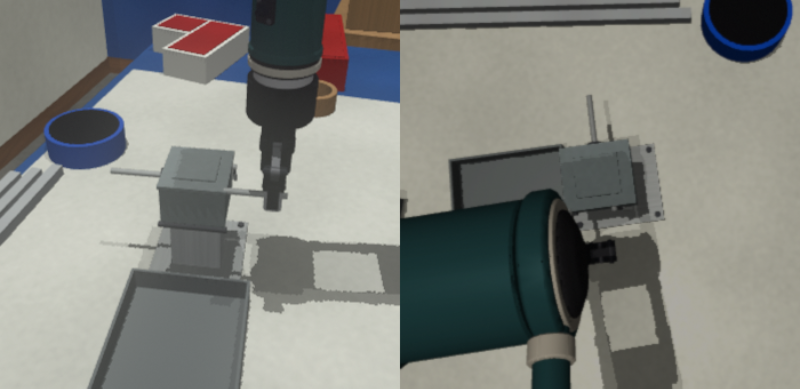

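```bash
python3 - <<'E'
import numpy as np
a=0.0555+np.linspace(0,2.4,25);x=90.14*np.cos(a);z=90.14*np.sin(a)
r=np.c_[np.diff(x)/30,np.zeros(24),-np.diff(z)/30,np.zeros((24,4))].round(2)
for i in range(0,24,8): print(", ".join("%g"%v for v in r[i:i+8].ravel()))
E
```

```text
-0.03, 0, -0.3, 0, 0, 0, 0, -0.06, 0, -0.29, 0, 0, 0, 0, -0.09, 0, -0.29, 0, 0, 0, 0, -0.12, 0, -0.28, 0, 0, 0, 0, -0.15, 0, -0.26, 0, 0, 0, 0, -0.17, 0, -0.25, 0, 0, 0, 0, -0.19, 0, -0.23, 0, 0, 0, 0, -0.22, 0, -0.21, 0, 0, 0, 0
-0.24, 0, -0.19, 0, 0, 0, 0, -0.25, 0, -0.16, 0, 0, 0, 0, -0.27, 0, -0.13, 0, 0, 0, 0, -0.28, 0, -0.11, 0, 0, 0, 0, -0.29, 0, -0.08, 0, 0, 0, 0, -0.3, 0, -0.05, 0, 0, 0, 0, -0.3, 0, -0.02, 0, 0, 0, 0, -0.3, 0, 0.01, 0, 0, 0, 0
-0.3, 0, 0.04, 0, 0, 0, 0, -0.29, 0, 0.07, 0, 0, 0, 0, -0.28, 0, 0.1, 0, 0, 0, 0, -0.27, 0, 0.13, 0, 0, 0, 0, -0.26, 0, 0.15, 0, 0, 0, 0, -0.24, 0, 0.18, 0, 0, 0, 0, -0.22, 0, 0.2, 0, 0, 0, 0, -0.2, 0, 0.22, 0, 0, 0, 0
```

Call:
arm_command --steps '[-0.07,0,-0.3,0,0,0,0,-0.06,0,-0.29,0,0,0,0,-0.09,0,-0.29,0,0,0,0,-0.12,0,-0.28,0,0,0,0,-0.15,0,-0.26,0,0,0,0,-0.17,0,-0.25,0,0,0,0,-0.19,0,-0.23,0,0,0,0,-0.22,0,-0.21,0,0,0,0]'

```text
time: 5.28
tool_pos: [0.475, 0.0795, 0.2205]
tcp_rot: [-2.045, -2.381, -0.007]
wrist_force: [-1.0, 8.2, 4.5]
width: 0.078
```

```bash
python3 look.py a4
```

```text
t5.38 W [0.475 0.079 0.221] S [-30.6  99.1 223. ] F [ 8.8 -1.3  4.4] w0.072 roterr [ 0.1 -0.2 -0.1] q [ 0.11  -0.091  2.034  0.005  1.198 -1.614]
```

View pics/a4.png

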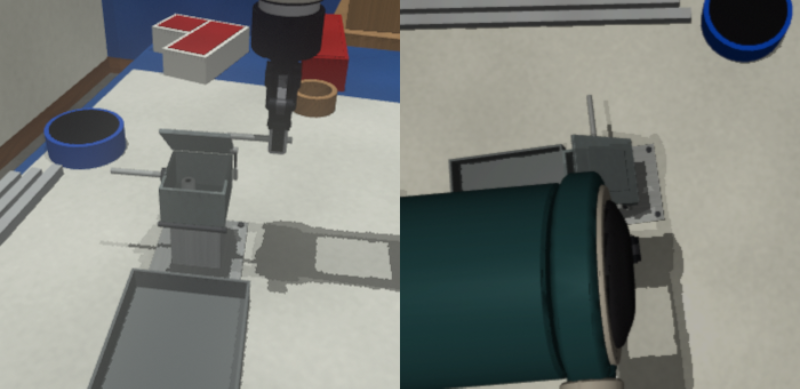

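Call:
arm_command --steps '[-0.24,0,-0.19,0,0,0,0,-0.25,0,-0.16,0,0,0,0,-0.27,0,-0.13,0,0,0,0,-0.28,0,-0.11,0,0,0,0,-0.29,0,-0.08,0,0,0,0,-0.3,0,-0.05,0,0,0,0,-0.3,0,-0.02,0,0,0,0,-0.3,0,0.01,0,0,0,0]'

```text
time: 6.38
tool_pos: [0.4856, 0.0112, 0.2427]
tcp_rot: [2.046, 2.383, 0.003]
wrist_force: [2.1, 1.4, 4.9]
width: 0.078
```

```bash
python3 -c "
from h import *
st()"
```

```text
t6.38 W [0.4856 0.0112 0.2427] S [-99.2  98.9 244.7] F [ 1.1 -2.3  4.9] w0.078 roterr [ 0.1 -0.  -0. ] q [-2.900e-02 -9.900e-02  2.000e+00  1.000e-03  1.238e+00 -1.752e+00]
```

Call:
arm_command --steps '[-0.3,0,0.04,0,0,0,0,-0.29,0,0.07,0,0,0,0,-0.28,0,0.1,0,0,0,0,-0.27,0,0.13,0,0,0,0,-0.26,0,0.15,0,0,0,0,-0.24,0,0.18,0,0,0,0,-0.22,0,0.2,0,0,0,0,-0.2,0,0.22,0,0,0,0,0,0,0,0,0,0,0]'

```text
time: 7.5
tool_pos: [0.495, -0.0492, 0.2078]
tcp_rot: [-2.047, -2.382, -0.004]
wrist_force: [3.8, 4.2, 3.4]
width: 0.077
```

```bash
python3 look.py a5
```

```text
t7.60 W [ 0.495  -0.0492  0.2077] S [-160.3   98.9  209.7] F [ 2.1 -4.9  3.8] w0.079 roterr [ 0.1 -0.1 -0.1] q [-0.151 -0.048  2.019  0.003  1.17  -1.874]
```

View pics/a5.png

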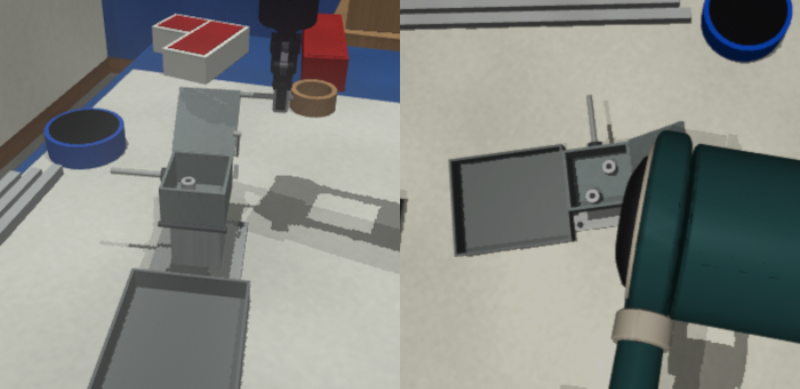

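Call:
arm_command --steps '[0,0,0,0,0,0,0.35,0,0,0,0,0,0,0.35,0,0,0,0,0,0,0.35,0,0,-0.6,0,0,0,0.35,0,0,-0.7,0,0,0,0.35,0,0,-0.8,0,0,0,0.35,0,0,-0.8,0,0,0,0.35,0,0,-0.7,0,0,0,0.35]'

```text
time: 8.6
tool_pos: [0.4947, -0.05, 0.3184]
tcp_rot: [2.045, 2.382, 0.002]
wrist_force: [-0.6, 0.6, 0.2]
width: 0.35
```

```bash
python3 look.py a6
```

```text
t8.70 W [ 0.4961 -0.0502  0.3201] S [-161.5   97.9  322.1] F [-0.8 -0.6  0.1] w0.351 roterr [ 0.4  0.1 -0.1] q [-0.151 -0.118  1.876 -0.     1.377 -1.873]
```

View pics/a6.png

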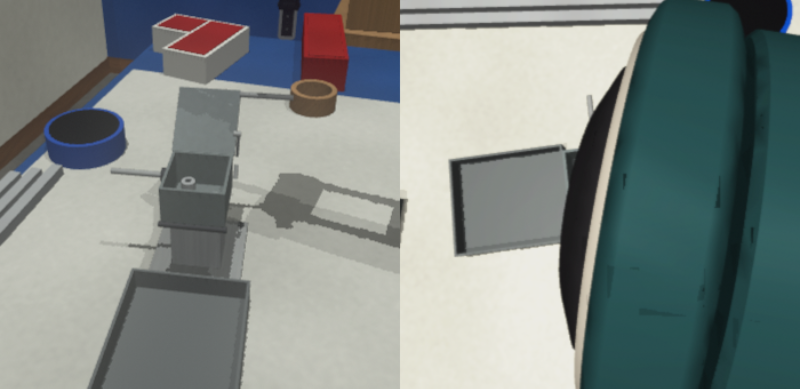

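```bash
python3 -c "
from h import *
plan([S2W([-85,-102,300]),S2W([-85,-102,190])],[10,5],f=0)"
```

```text
0.26, 0.67, 0.08, 0.01, 0, -0, 0, 0.26, 0.67, 0.08, 0.01, 0, -0, 0, 0.26, 0.67, 0.08, 0.01, 0, -0, 0, 0.26, 0.67, 0.08, 0.01, 0, -0, 0, 0.26, 0.67, 0.08, 0.01, 0, -0, 0, 0.26, 0.67, 0.08, 0.01, 0, -0, 0, 0.26, 0.67, 0.08, 0.01, 0, -0, 0, 0.26, 0.67, 0.07, 0.01, 0, -0, 0, 0.26, 0.67, 0.07, 0.01, 0, -0, 0, 0.26, 0.67, 0.07, 0.01, 0, -0, 0
0, -0, 0.73, 0, 0, -0, 0, 0, -0, 0.73, 0, 0, -0, 0, 0, -0, 0.73, 0, 0, -0, 0, 0, -0, 0.73, 0, 0, -0, 0, 0, -0, 0.73, 0, 0, -0, 0
```

Call:
arm_command --steps '[0.25,0.67,0.07,0,0,0,0,0.25,0.67,0.07,0,0,0,0,0.26,0.67,0.07,0,0,0,0,0.26,0.67,0.07,0,0,0,0,0.26,0.67,0.07,0,0,0,0,0.26,0.67,0.07,0,0,0,0,0.26,0.67,0.08,0,0,0,0,0.26,0.67,0.08,0,0,0,0,0.26,0.67,0.08,0,0,0,0,0.26,0.67,0.08,0,0,0,0]'

```text
time: 9.95
tool_pos: [0.6826, 0.0577, 0.2933]
tcp_rot: [2.047, 2.383, 0.0]
wrist_force: [0.1, -0.5, 0.5]
width: 0.002
```

Call:
arm_command --steps '[0,0,0.73,0,0,0,0,0,0,0.73,0,0,0,0,0,0,0.73,0,0,0,0,0,0,0.73,0,0,0,0,0,0,0.73,0,0,0,0,0,0,0,0,0,0,0]'

```text
time: 10.7
tool_pos: [0.6794, 0.0567, 0.1807]
tcp_rot: [-2.044, -2.38, 0.006]
wrist_force: [0.1, -0.2, -0.2]
width: -0.002
```

```bash
python3 look.py a7;python3 -c "
from h import *
plan([S2W([-85,-102,143])],[3],f=0)"
```

```text
t10.80 W [0.6815 0.0569 0.1841] S [ -83.8 -101.6  186.1] F [-1.1  0.1 -0.6] w-0.002 roterr [ 0.  -0.  -0.1] q [ 0.047  0.321  1.646  0.     1.175 -1.676]
-0.01, 0, 0.48, 0, -0, -0, 0, -0.01, 0, 0.48, 0, -0, -0, 0, -0.01, 0, 0.48, 0, -0, -0, 0
```

View pics/a7.png

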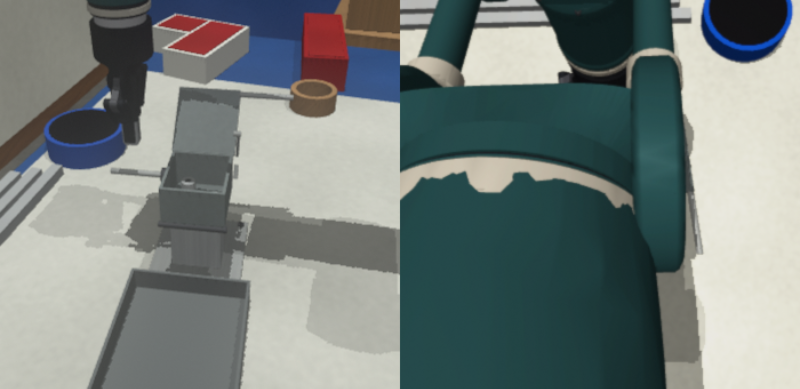

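```bash
python3 -c "
from h import *
im=np.load('last_side.npy').copy()
# lid arc during tipping (right edge y=-42, left y=42)
for y in (-42,42,116):
  pts=[]
  for t in np.linspace(0,2.5,40):
    a=np.arctan2(112,-162)-t
    pts.append(proj('side',S2W([197*np.cos(a),y,100+197*np.sin(a)]))[0])
  cv2.polylines(im,[np.int32(pts)],False,(0,0,255),1)
cv2.imwrite('pics/a7f.png',im)"
```

```text
(no output)
```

View pics/a7f.png

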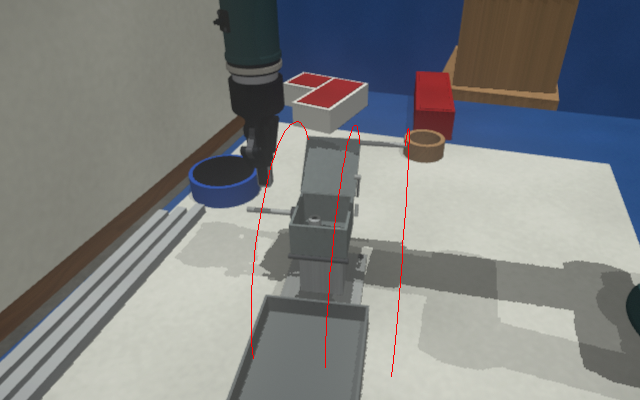

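Call:
arm_command --steps '[0,0.02,0.48,0,0,0,0,0,0.02,0.48,0,0,0,0,0,0.02,0.48,0,0,0,0,0.2,0,0,0,0,0,0,0.2,0,0,0,0,0,0,0,0,0,0,0,0,0]'

```text
time: 11.55
tool_pos: [0.6818, 0.0699, 0.1417]
tcp_rot: [2.045, 2.384, 0.002]
wrist_force: [-0.2, 0.6, 0.3]
width: -0.0
```

```bash
python3 look.py a8
```

```text
t11.65 W [0.6818 0.0694 0.1417] S [ -71.5 -103.8  143.7] F [-0.4 -0.2  0.8] w-0.000 roterr [ 0.1  0.  -0. ] q [ 0.065  0.358  1.68  -0.     1.103 -1.658]
```

View pics/a8.png

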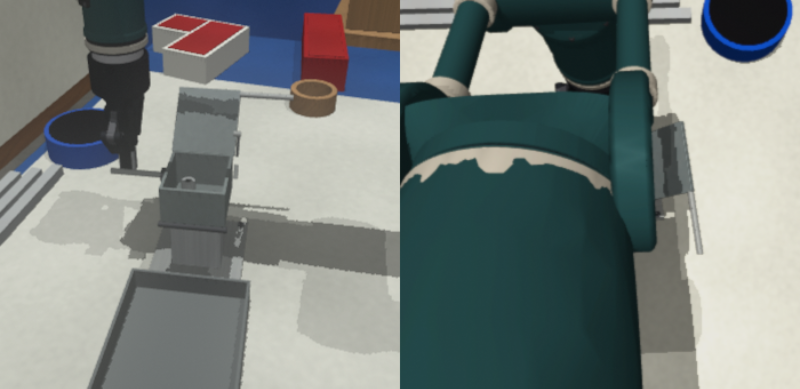

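Call:
arm_command --steps '[0.15,0,0,0,0,0,0,0.15,0,0,0,0,0,0,0.15,0,-0.05,0,0,0,0,0.15,0,-0.05,0,0,0,0,0.15,0,-0.05,0,0,0,0,0.15,0,-0.05,0,0,0,0]'

```text
time: 12.4
tool_pos: [0.6783, 0.0902, 0.15]
tcp_rot: [2.041, 2.378, -0.009]
wrist_force: [-3.8, -18.5, 11.9]
width: -0.001
```

```bash
python3 look.py a9
```

```text
t12.50 W [0.6789 0.0917 0.1502] S [ -49.1 -104.3  152.2] F [-12.3   3.    9.7] w-0.001 roterr [ 0.2  0.4 -0.1] q [ 0.101  0.349  1.675 -0.008  1.115 -1.618]
```

View pics/a9.png

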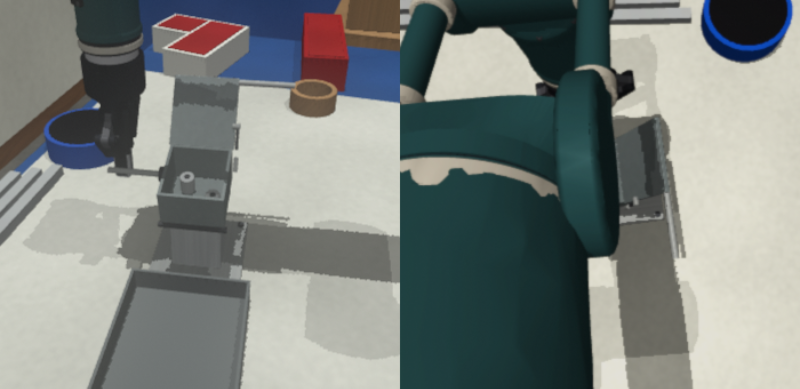

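Call:
arm_command --steps '[0.16,0,-0.08,0,0,0,0,0.16,0,-0.07,0,0,0,0,0.16,0,-0.05,0,0,0,0,0.16,0,-0.03,0,0,0,0,0.16,0,-0.02,0,0,0,0,0.16,0,0,0,0,0,0]'

```text
time: 13.25
tool_pos: [0.6742, 0.1235, 0.156]
tcp_rot: [2.045, 2.381, 0.002]
wrist_force: [0.2, -3.5, 3.2]
width: -0.006
```

```bash
python3 look.py a10
```

```text
t13.35 W [0.6733 0.1247 0.1549] S [ -15.6 -103.8  156.9] F [-2.2 -0.7  1.5] w-0.003 roterr [ 0.1 -0.  -0. ] q [ 0.147  0.345  1.67   0.     1.125 -1.576]
```

View pics/a10.png

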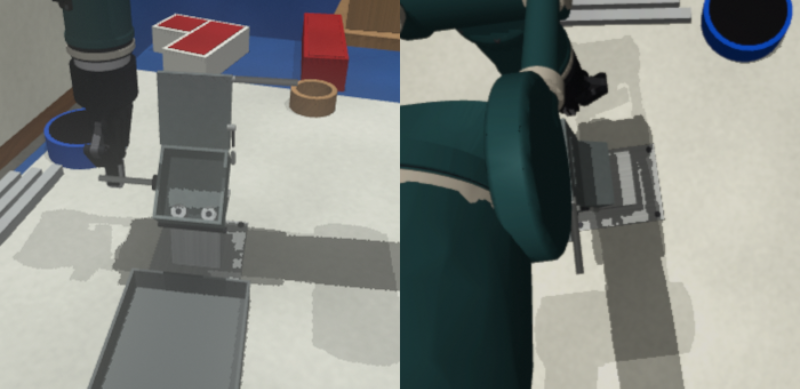

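Call:
arm_command --steps '[0.16,0,0,0,0,0,0,0.16,0,0.01,0,0,0,0,0.16,0,0.02,0,0,0,0,0.16,0,0.05,0,0,0,0,0.16,0,0.08,0,0,0,0,0.14,0,0.1,0,0,0,0]'

```text
time: 14.1
tool_pos: [0.668, 0.1528, 0.1459]
tcp_rot: [-2.046, -2.383, 0.001]
wrist_force: [0.1, -0.2, 1.3]
width: 0.003
```

```bash
python3 look.py a11
```

```text
t14.20 W [0.6677 0.153  0.1455] S [  13.2 -102.6  147.5] F [-0.9 -0.5 -0. ] w-0.005 roterr [-0.1 -0.  -0. ] q [ 1.880e-01  3.560e-01  1.675e+00  1.000e-03  1.113e+00 -1.535e+00]
```

View pics/a11.png

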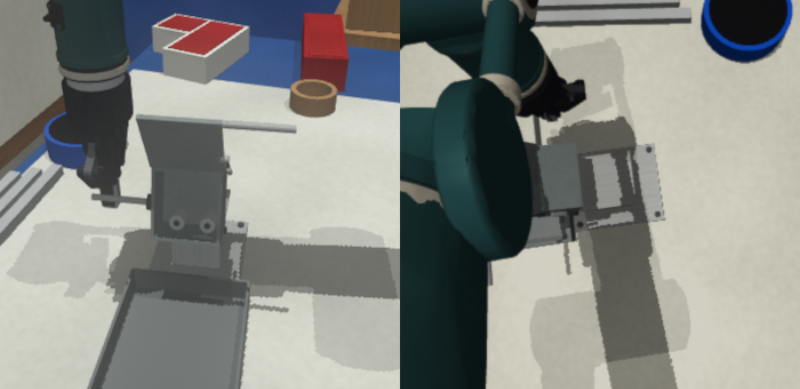

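Call:
arm_command --steps '[-0.3,0,0,0,0,0,0,-0.4,0,0,0,0,0,0,0,0,0,0,0,0,0,0,0,0,0,0,0,0,0,0,0,0,0,0,0,0,0,0,0,0,0,0]'

```text
time: 14.95
tool_pos: [0.6718, 0.1316, 0.1466]
tcp_rot: [-2.046, -2.384, -0.0]
wrist_force: [0.6, 0.2, -0.2]
width: 0.002
```

```bash
python3 look.py a12
```

```text
t15.05 W [0.6718 0.1316 0.1466] S [  -8.5 -103.4  148.6] F [-0.3  0.8 -0.3] w0.001 roterr [ 0. -0. -0.] q [ 0.157  0.353  1.676  0.     1.112 -1.566]
```

View pics/a12.png

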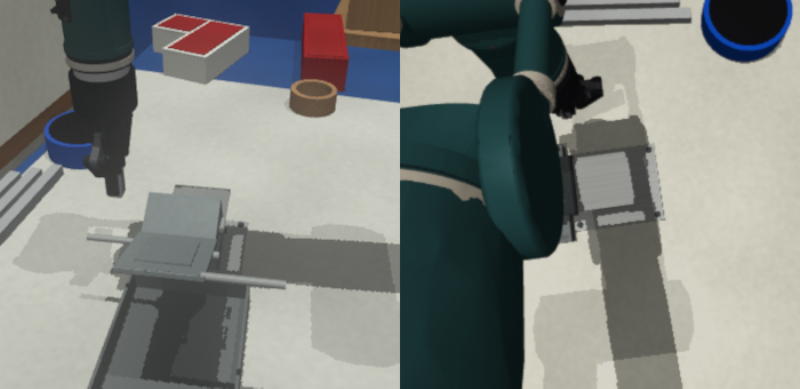

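Call:
arm_command --steps '[-0.3,0,-0.5,0,0,0,0,-0.6,0,-0.9,0,0,0,0,-0.8,0,-0.9,0,0,0,0,-0.9,0,-0.9,0,0,0,0,-0.9,0,-0.9,0,0,0,0,-0.9,0,-0.5,0,0,0,0,-0.9,0,0,0,0,0,0,-0.9,0,0,0,0,0,0,-0.9,0,0,0,0,0,0,-0.9,0,0,0,0,0,0]'

```text
time: 16.3
tool_pos: [0.7083, -0.1075, 0.2853]
tcp_rot: [2.046, 2.383, 0.0]
wrist_force: [-0.2, -0.2, 0.8]
width: 0.0
```

```bash
python3 look.py a13; python3 -c "
from h import *
im=np.load('last_side.npy').copy()
def t(p,th=2.5,lid=None):
  x,z=p[0],p[2]-100
  c,s=np.cos(-th),np.sin(-th);return S2W([c*x-s*z,p[1],100+s*x+c*z])
a=.0555+2.4
q=[t([-92+90.14*np.cos(a),y,155+90.14*np.sin(a)]) for y in(42,116)]+[t([-45,y,145]) for y in (-42,-118)]
for p in proj('side',q): cv2.circle(im,tuple(np.int32(p.round())),4,(0,0,255),1)
cv2.imwrite('pics/a13f.png',cv2.resize(im[150:400,150:500],None,fx=2.2,fy=2.2))"
```

```text
t16.40 W [ 0.7083 -0.1095  0.2846] S [-252.4 -102.8  286.6] F [ 0.2  0.  -0.5] w-0.003 roterr [-0.   0.1 -0.2] q [-1.880e-01  3.230e-01  1.457e+00 -1.000e-03  1.361e+00 -1.907e+00]
```

View pics/a13.png

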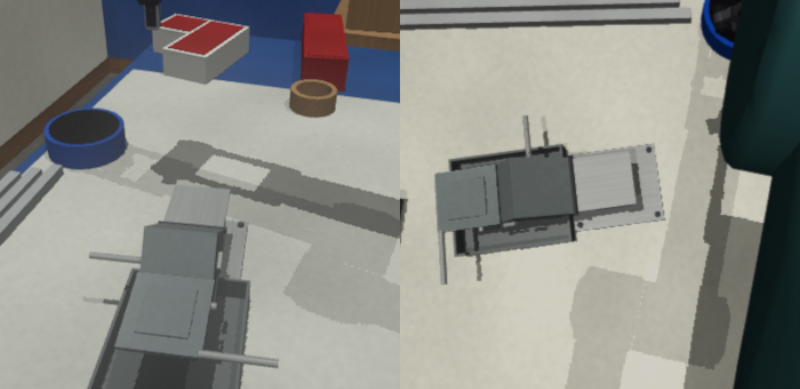

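View pics/a13f.png

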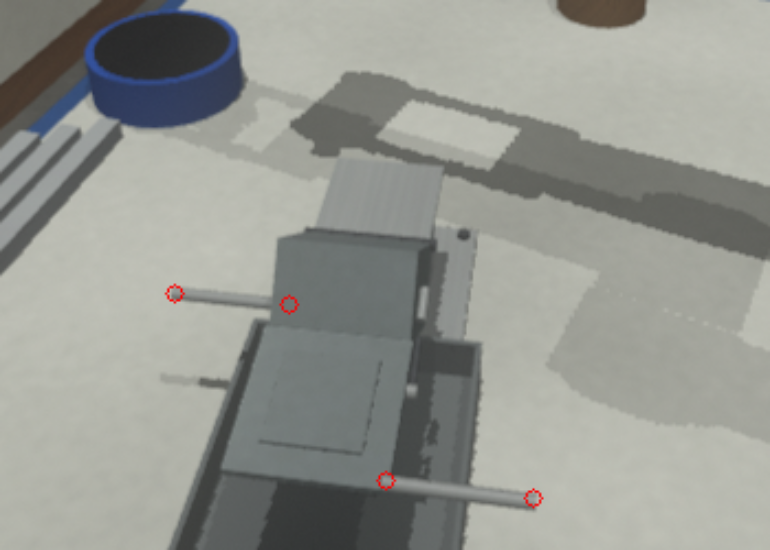

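```bash
python3 - <<'E'
from h import *
from workcell import bot
s=bot.read_camera("side")["img"][:,:,::-1][285:400,220:400];t=bot.read_camera("top")["img"][:,:,::-1][175:300,150:280]
g=lambda im:np.uint8(255*np.clip(im/255.*2,0,1)**.5)
a=cv2.resize(g(s),(540,345),interpolation=2);b=cv2.resize(g(t),(520,500),interpolation=2)
cv2.imwrite("pics/s14.png",a);cv2.imwrite("pics/t14.png",b)
E
```

```text
(no output)
```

View pics/s14.png

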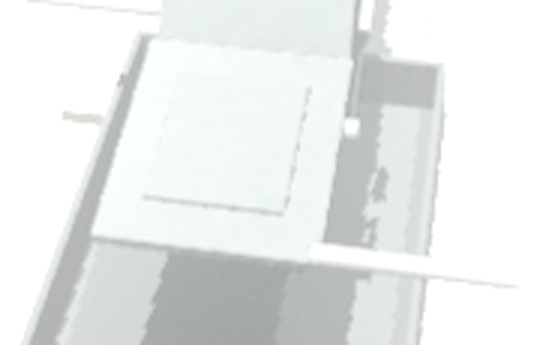

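View pics/t14.png

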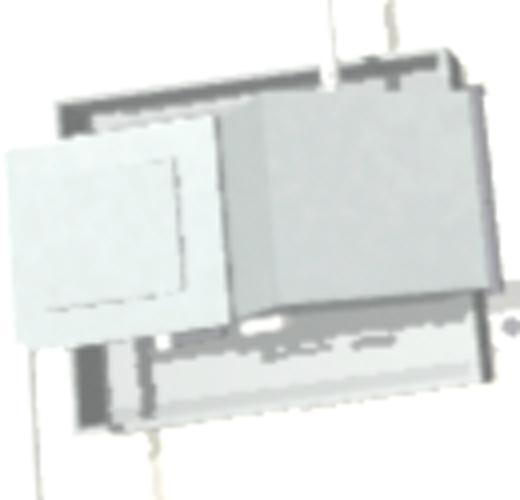

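```bash
python3 - <<'E'
from h import *
for n,u in(("top",(215.5,256)),("side",(336.7,327)),("top",(191,260))):
    K,P=CAM[n];d=P[:3,:3]@np.linalg.inv(K)@[*u,1]
    for z in (.02,.11): print(n,u,z,W2S(P[:3,3]+d*(z-P[2,3])/d[2]).round())
E
```

```text
top (215.5, 256) 0.02 [124.  38.  22.]
top (215.5, 256) 0.11 [ 95.  44. 112.]
side (336.7, 327) 0.02 [60. 36. 22.]
side (336.7, 327) 0.11 [140.  47. 112.]
top (191, 260) 0.02 [170.  39.  22.]
top (191, 260) 0.11 [136.  46. 112.]
```

```bash
python3 - <<'E'
from h import *
from workcell import bot
S=bot.read_camera("side")["img"][:,:,::-1];s=S[285:400,220:400];t=bot.read_camera("top")["img"][:,:,::-1][175:300,150:280]
print(proj("side",[S2W([95,44,112]),S2W([124,38,20]),S2W([138,46,112])]).round())
c=cv2.createCLAHE(3,(4,4))
f=lambda im,sz:cv2.resize(c.apply(cv2.cvtColor(np.ascontiguousarray(im),cv2.COLOR_BGR2GRAY)),sz,interpolation=cv2.INTER_CUBIC)
cv2.imwrite("pics/s15.png",f(S[260:400,220:400],(720,560)));cv2.imwrite("pics/t15.png",f(t,(610,590)))
E
```

```text
[[339. 300.]
 [331. 364.]
 [336. 326.]]
```

View pics/s15.png

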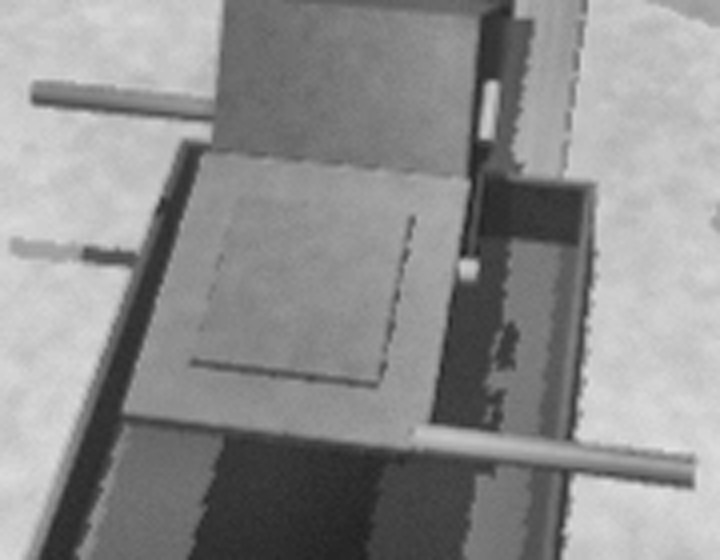

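View pics/t15.png

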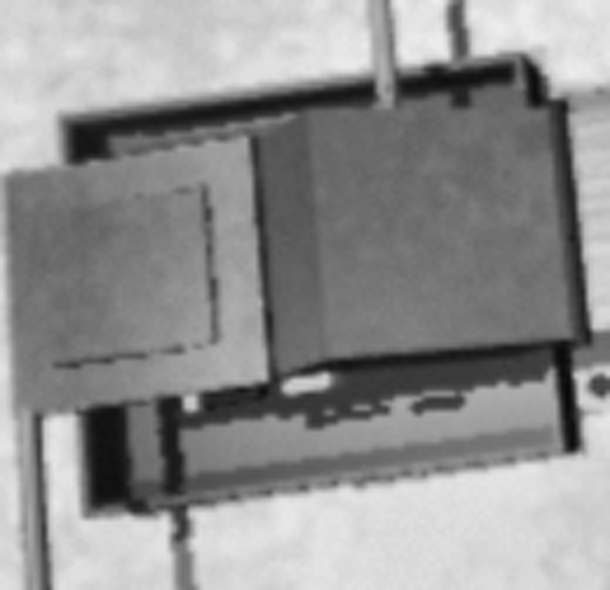

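Call:
arm_command --steps '[0,0,0,0,0,0,0,0,0,0,0,0,0,0,0,0,0,0,0,0,0,0,0,0,0,0,0,0,0,0,0,0,0,0,0,0,0,0,0,0,0,0,0,0,0,0,0,0,0,0,0,0,0,0,0,0,0,0,0,0,0,0,0,0,0,0,0,0,0,0]'

```text
time: 17.85
tool_pos: [0.7081, -0.1059, 0.2846]
tcp_rot: [2.047, 2.383, 0.0]
wrist_force: [-0.1, -0.4, -0.5]
width: 0.001
```

```bash
cp last_side.npy ls.npy; cp last_top.npy lt.npy; python3 look.py a16; python3 -c "
import numpy as np
for a,b in(('ls','last_side'),('lt','last_top')):
  d=np.abs(np.load(a+'.npy').astype(int)-np.load(b+'.npy')).max(2)[160:,140:420];print(d.max(),(d>25).sum(),np.argwhere(d>25)[:5])"
```

```text
t17.95 W [ 0.7081 -0.1059  0.2846] S [-248.8 -103.1  286.6] F [ 0.  -0.1 -0.7] w-0.002 roterr [-0.   0.  -0.1] q [-0.183  0.322  1.458 -0.     1.361 -1.906]
54 189 [[ 22 170]
 [ 22 176]
 [ 22 177]
 [ 23 170]
 [ 23 171]]
192 2458 [[  0 251]
 [  0 252]
 [  0 253]
 [  0 254]
 [  0 255]]
```

View pics/a16.png

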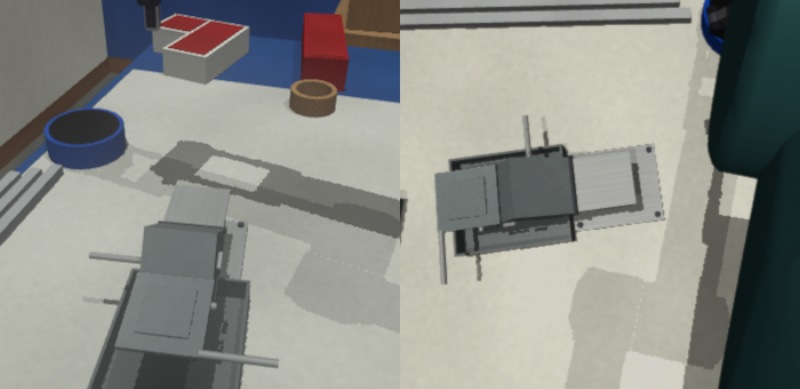

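The case is fully tipped at its stop and the lid is still fully back, with its pin at (278,362) in the side view. Nothing lies outside the tray, and the arm is well clear.

```bash
python3 -c "
from workcell import bot
print(bot.finish_job())"
```

```text
the job is handed in; nothing more can be done
None
```

I opened the lid fully, tipped the case right forward and handed the job in at about 18 s. I could not see the standoffs in the tray at the end.

- **Lid:** I gripped it by its pin, swung it about 2.4 rad over the click to its stop and let go. A picture taken before I pushed the case showed it staying open by itself.
- **Case:** I pushed it by its side pin with the closed fingers until it fell on by itself, then moved the arm clear. In the last pictures both pins lie within a few pixels of where a fully tipped case and a fully open lid would put them. Nothing had moved about 1.5 s later except the arm's shadow.
- **Standoffs:** both slid to the case's front edge as it tipped. The tipped case and lid now hide most of the tray from both cameras, so that they lie in it is inferred. The front wall they rested on now slopes down at about 53°, and nothing lies outside the tray. Two dark spots on the tray floor fit shadows of the hinge brackets, so they don't show where the standoffs are.
- **Forces:** the wrist-force readings, taken at the end of each move, stayed at about 22 N or less.

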